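Tip the tumbled stones into the wide tilt-out bin

ROBOT

A 7-joint arm with a two-finger parallel gripper is mounted at the origin on the work surface. World frame = base frame: x ahead of the robot, y to its left, z up, the work surface at z = 0. Lengths are in m, angles in rad, forces in N, time in s.
With the tool pointing down it reaches from about 0.4 to 0.85 m from the base axis. Payload 4.5 kg.
Tool frame: the origin (TCP) lies on the centre line of the jaws, within the pads' length; the fingertips stand 14 mm ahead of it and the grasp point (between the pads) lies 5 mm behind it (r.tcp_to_tips is the z of the fingertips in the tool frame, in m); z points along the fingers, y is the direction in which the jaws open and shut (so a half turn about z gives the same grasp; the last joint's range is limited). The gripper opens to 88 mm and grips with 3 to 60 N. Pads are 18 mm wide; open, the fingers measure 123 mm over their backs; the gripper's body (75 mm by 187 mm) begins 45 mm behind the grasp point.
Start: joints at [-1.237, 0.689, -0.195, 1.565, 0.157, 0.902, -0.215], TCP at [0.185, 0.597, 0.253] pointing down, gripper open.
Joint ranges: [-3.01, 3.01], [-0.46, 2.08], [-1.47, 1.51], [0.13, 2.56], [-1, 4.14], [0.04, 2.09], [-2.66, 2.66]. Speed limits (rad/s): [2.57, 2.57, 3.14, 3.14, 3.14, 3.14, 3.14].

INTERFACE

Orientations are given as a unit quaternion [x, y, z, w].
In Python, from plant import r, viewer gives the robot as it stands.
- The arm moves only by the shell command python3 -m inch 'ROWS' [FORCE]. ROWS is JSON, a list of rows, each a list of 3 entries, a list of its own where there are three numbers: the closure, from 0 (fully open) to 1 (shut), then the shift along the tool's x, y, z in cm, then the turn about the tool's z in degrees. In form: [[fingers, [x, y, z], yaw], ...]. A call has 1 to 20 rows; each row is the pose to reach, as a shift and turn from the pose commanded when the call began, along the tool's axes at that moment; what a row does not reach only later rows make up. A row lasts 1/10 s, in which the tool goes at most 50 mm and 8.59 degrees, less where a joint would pass 70% of its speed; a pose out of reach is approached as far as the arm can. A call with a gripper value outside its range is refused whole. The fingers move at their own pace and stop on an object; FORCE is the grip in N (left out, the last holds). Time passes only in rows, so rows that repeat a pose let the fingers close. It gives the time, the measured TCP pose, the force and the opening at its end, in the units of the state.
- r.get_state(): the state, without advancing time (a new reading comes with each control period).
- viewer.snapshot(name): name is "side" or "top"; returns the picture (400x640x3 uint8, red, green, blue); there is no depth.
- viewer.camera_params(name): a dict with "intrinsics" (3x3 intrinsics, pixels), "world_to_cam" (4x4, takes a point from world to camera coordinates). Camera axes: x right, y up, looking along -z (the intrinsics and any distortion apply to the point x, -y, -z); pixel columns grow to the right and rows downward; lengths in m; the calibration is good to about 2 mm. A picture is of the moment at which its call begins. camera_params takes no time and is no camera call.
- r.finish_job(): hands the job in, once; it reports no verdict.
Trained networks look in the newest picture that a camera, given by its name, has taken for a name from the list of things; names that differ only in an ending like _2 or _b are one class to them, and where a whole thing is asked for, a point or a joint stands for the part that bears it (a point fixed in the world has none). Each returns a list of dicts, best first, with "p" (0 to 1); they miss things now and then, are a little off and sometimes report something else, mostly with a low value. They report only what shows in the picture. A call takes as long as a camera call.
- viewer.outline_of(camera, name): "pixels" (400x640 bool, what is visible of it) and "bbox" ([left, top, width, height] in pixels, round what is visible of it).
The state is a dict: "clock": time; "q": joint angles; "qd": joint speeds; "joint_torque": joint torques, N m; "tool_pos": TCP position; "eef_rot": TCP orientation; "contact_force": force on the tool from outside, world axes, zero at the start; "moment": the same for the moment, N m; "opening": opening from 0.0 (shut) to 1.0 (fully open).
Only numpy, scipy, OpenCV 4.12 (cv2) and the standard library are available. Lean on these libraries where they do the work, as an engineer would, in place of code of your own. Each camera call takes 0.05 s, during which the arm holds its last target.

TASK

Pull the front of the wider of the two bench hoppers open until it reaches its stop, then tip both stones out of the steel scoop into its tilted opening. Leave the bin open and set the empty scoop back down flat on the bench.

Things in the scene. Friction and masses are not known exactly. Their poses are not given: they have to be found in the camera images.
- wide: the wider grey bench hopper, fixed: 160 mm wide, 140 deep, 211 high; origin centre of its underside on the bench, x points level from its front to its back, z up; turned up to 0.2 rad. Front face at x=-70, hinge of its bin at x=-70, z=18. With the bin at its stop, the mouth reaches from the hopper's top front edge (x=-70) to the panel's top edge (x=-179, z=161), 134 wide in y
- wide_bin (a joint): tilt in rad of the wide hopper's aluminium bin front: 0 shut, 0.65 at its stop. Turns about a level hinge along the hopper's y at the foot of the front; the top comes out towards the robot (about 2 to 3 N at the bar) and stays where left. The bin behind the 180 mm high, 6 mm thick panel is open on top, floor 100 deep, back wall 100 high
- wide_bin_handle (a point): middle of the dark steel pull bar on the wide bin's front: 10 mm round, 110 long along y, 40 mm clear to the panel. Frame tilts with the bin: at angle 0 x points into the hopper and z up. Hinge line at x=+51, z=-190 mm, panel inner face x=+51, bin floor z=-186 in this frame. The other hopper (110 wide, 75 bar) is a bystander
- scoop: steel scoop, 193 mm long, 160 g; origin on underside, x to the open lip, z up. Tray x -38 to +55, 64 wide, walls 34 to 36 high, floor 3 thick, flat to x=20, then ramped 15 degrees up to the lip (x=55, z=12). Black flat-sided handle x -38 to -138, 16 wide, 18 high, centre z=30. Balances near x=-20. Lip towards the robot or its left. Stones roll out when the lip is tipped down some 50 degrees
- stone_a: pink rhodonite pebble, nearly round, 22 mm across, 21 high, 20 g, lying loose in the scoop; origin on its surface (underside at first), turns with it
- stone_b: second such pebble beside it in the scoop; same size and origin

How it is judged:
By the outcome, as a careful person would: the job done as asked, in the order asked, and still so for the second after the job is handed in, with the robot touching nothing.
It also fails if it takes over 72 s, if anything falls off the work surface, if the arm or the gripper's body presses on something with over 40 N, if the wrist force passes 120 N, or if a joint passes its speed limit or range.

## Working session

There is one attempt and no reset: what is moved stays moved. The work goes in short steps, Python scripts to look and compute and a shell command to move; the robot and the scene stay as the last step left them, time stands still between calls to the robot, and variables do not carry over. Pictures are saved under pics/ and viewed, and the job is handed in when it is done.

```bash
ls; mkdir -p pics
python3 - <<'E'
from plant import r, viewer
import cv2,numpy as np
s=r.get_state()
for k in s: print(k,np.round(s[k],3))
print(r.tcp_to_tips)
for n in("side","top"):
    im=viewer.snapshot(n); cv2.imwrite(f"pics/{n}0.png",im[:,:,::-1])
    c=viewer.camera_params(n); print(n,{k:np.round(v,3).tolist() for k,v in c.items()})
    for o in("wide","wide_bin","wide_bin_handle","scoop","stone_a"):
        for d in viewer.outline_of(n,o)[:3]: print(n,o,round(d["p"],2),d["bbox"],int(d["pixels"].sum()))
E
```

```text
pics
clock 0.0
q [-1.237  0.69  -0.195  1.566  0.157  0.902 -0.215]
qd [-0.     0.001  0.     0.     0.002 -0.    -0.   ]
joint_torque [ 1.0000e-03 -5.2756e+01 -1.2670e+00 -1.5343e+01 -5.3000e-02  7.0000e-03
  0.0000e+00]
tool_pos [0.184 0.597 0.252]
eef_rot [ 0.149  0.989 -0.001 -0.   ]
contact_force [ 0.003 -0.236  0.159]
moment [-0.025  0.049 -0.045]
opening 1.002
0.014
side {'intrinsics': [[459.451, 0.0, 313.71], [0.0, 459.451, 200.849], [0.0, 0.0, 1.0]], 'world_to_cam': [[0.811, -0.585, 0.006, -0.451], [0.416, 0.584, 0.698, -0.33], [-0.411, -0.564, 0.717, -0.998], [0.0, 0.0, 0.0, 1.0]]}
side wide 0.86 [244.6, 77.3, 87.5, 93.9] 4747
side wide_bin 0.84 [248.3, 98.5, 45.4, 71.7] 1709
side wide_bin_handle 0.67 [242.6, 98.9, 49.8, 67.4] 1640
side scoop 0.79 [298.5, 290.7, 87.7, 36.5] 1542
side stone_a 0.52 [324.0, 295.0, 5.7, 11.7] 52
top {'intrinsics': [[395.664, 0.0, 320.122], [0.0, 395.664, 196.36], [0.0, 0.0, 1.0]], 'world_to_cam': [[-0.026, -1.0, -0.002, 0.043], [0.995, -0.026, 0.094, -0.604], [-0.094, 0.0, 0.996, -0.878], [0.0, 0.0, 0.0, 1.0]]}
top wide 0.77 [114.0, 94.4, 115.9, 110.8] 10023
top wide_bin 0.71 [124.2, 170.0, 101.2, 35.9] 1896
top scoop 0.79 [390.3, 219.2, 73.0, 71.6] 1578
top scoop 0.61 [114.4, 90.6, 115.6, 114.6] 10203
top stone_a 0.39 [420.9, 258.3, 11.8, 9.2] 71
```

View pics/side0.png

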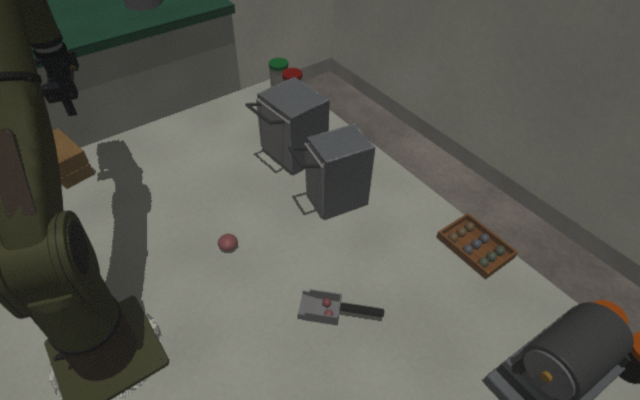

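View pics/top0.png

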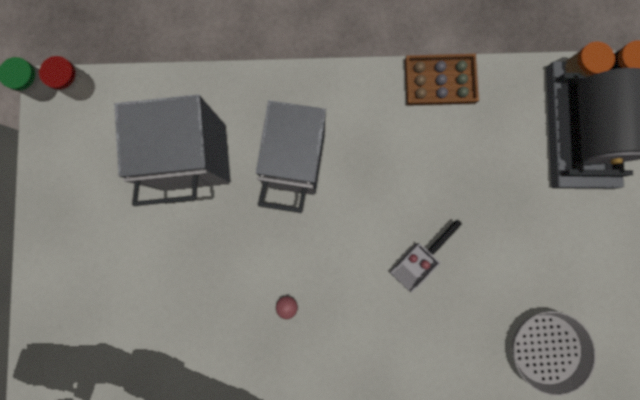

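```bash
cat > h.py <<'E'
import cv2,numpy as np
from plant import r,viewer
from scipy.spatial.transform import Rotation as R
from scipy.optimize import least_squares
C={n:viewer.camera_params(n) for n in("side","top")}
def proj(n,P):
    P=np.atleast_2d(P); M=np.array(C[n]["world_to_cam"]); K=np.array(C[n]["intrinsics"])
    c=P@M[:3,:3].T+M[:3,3]; c=c*[1,-1,-1]; u=c@K.T; return u[:,:2]/u[:,2:]
def ray(n,px):
    M=np.array(C[n]["world_to_cam"]); K=np.array(C[n]["intrinsics"])
    d=np.linalg.inv(K)@[px[0],px[1],1]*[1,-1,-1]
    return -M[:3,:3].T@M[:3,3], M[:3,:3].T@d
def onz(n,px,z):
    o,d=ray(n,px); return o+d*(z-o[2])/d[2]
def tri(a,b):
    o1,d1=ray("side",a);o2,d2=ray("top",b)
    A=np.c_[d1,-d2]; t=np.linalg.lstsq(A,o2-o1,rcond=None)[0]
    p,q=o1+d1*t[0],o2+d2*t[1]; return (p+q)/2,np.linalg.norm(p-q)
def crop(n,x,y,w,h,f,out,im=None):
    im=cv2.imread(im) if im else viewer.snapshot(n)[:,:,::-1]
    c=cv2.resize(im[y:y+h,x:x+w],None,fx=f,fy=f,interpolation=cv2.INTER_CUBIC)
    c=np.clip(c.astype(float)*1.4,0,255).astype(np.uint8)
    for i in range(0,w,10): cv2.line(c,(i*f,0),(i*f,6 if i%50 else 14),(0,255,255),1); cv2.putText(c,str(x+i),(i*f,22),0,.35,(0,255,255),1) if i%20==0 else 0
    for i in range(0,h,10): cv2.line(c,(0,i*f),(6,i*f),(0,255,255),1); cv2.putText(c,str(y+i),(8,i*f+4),0,.35,(0,255,255),1) if i%20==0 else 0
    cv2.imwrite(out,c)
E
python3 - <<'E'
from h import *
crop("side",235,70,110,110,5,"pics/s1.png","pics/side0.png")
crop("top",105,85,135,125,4,"pics/t1.png","pics/top0.png")
crop("side",290,280,110,60,7,"pics/s2.png","pics/side0.png")
crop("top",380,210,100,90,6,"pics/t2.png","pics/top0.png")
E
```

```text
(no output)
```

View pics/s1.png

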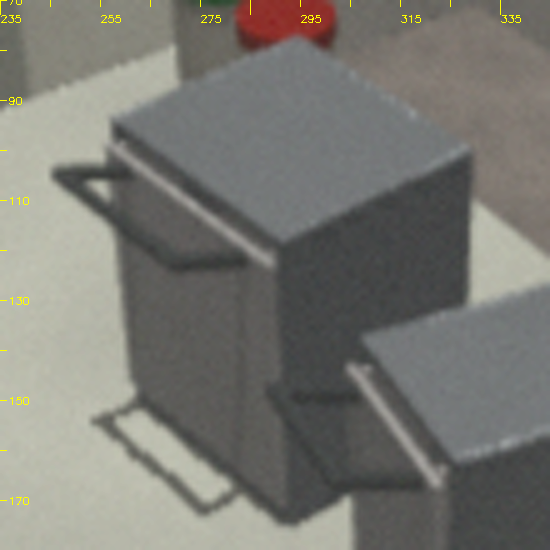

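View pics/t1.png

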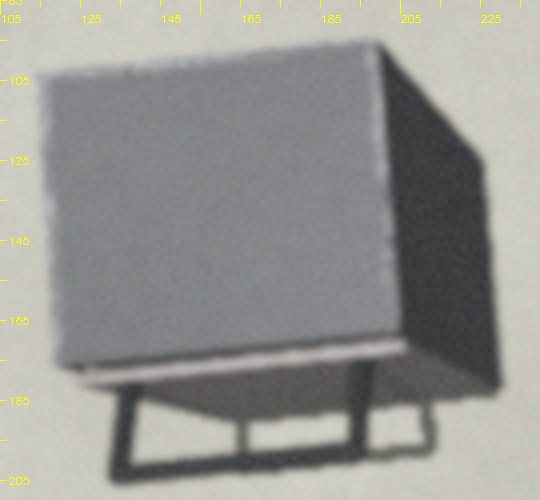

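View pics/s2.png

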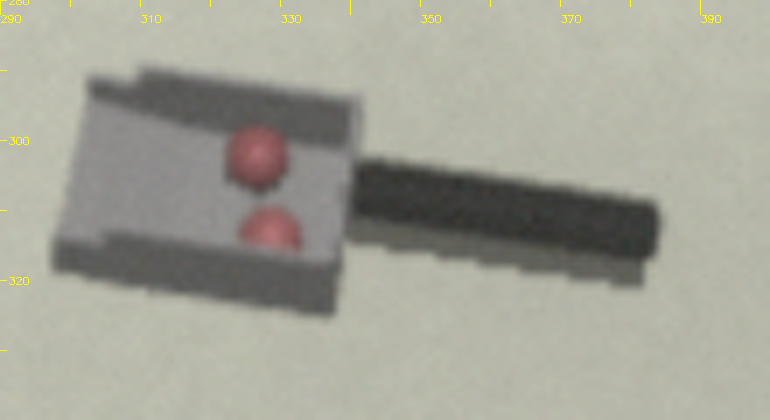

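View pics/t2.png

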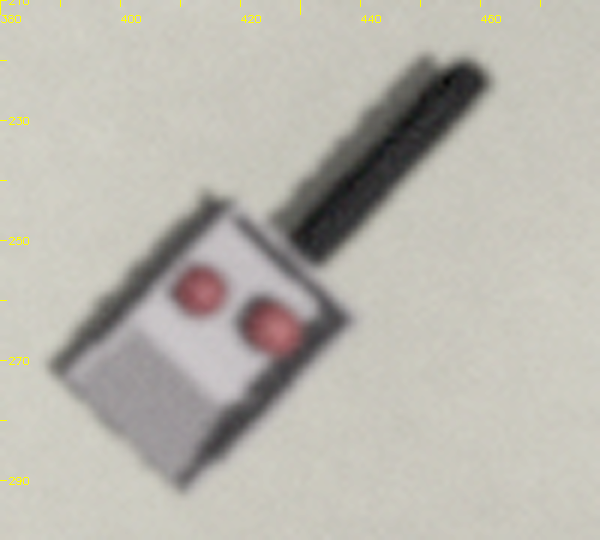

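```bash
cat > fit.py <<'E'
from h import *
loc={'fl':(-.07,.08,.211),'fr':(-.07,-.08,.211),'bl':(.07,.08,.211),'br':(.07,-.08,.211),'bfr':(-.07,-.08,0),'bbr':(.07,-.08,0)}
obs=[("top",'bl',(115.5,104)),("top",'br',(199,95.5)),("top",'fr',(206.5,169)),("top",'fl',(119.5,176.5)),("top",'bfr',(229,182)),("top",'bbr',(225.5,125)),
("side",'fl',(257.5,94)),("side",'bl',(294,77.5)),("side",'br',(329,100.5)),("side",'fr',(291,118.5)),("side",'bfr',(293,174.5))]
def W(p,l): c,s=np.cos(p[2]),np.sin(p[2]); return np.array([p[0]+c*l[0]-s*l[1],p[1]+s*l[0]+c*l[1],l[2]+p[3]])
f=lambda p:np.concatenate([proj(n,W(p,loc[k]))[0]-px for n,k,px in obs])
s=least_squares(f,[.75,.4,0,0],loss='soft_l1'); print("wide",s.x.round(4)); print(f(s.x).reshape(-1,2).round(1).tolist())
for a,b in (((246.5,104.5),(134,203.5)),((271,123),(195,198))):
    print("bar",tri(a,b))
print('predbar',[ [proj(n,W(s.x,(-.121,y,.208)))[0].round(1) for y in(.055,-.055)] for n in("side","top")])
# scoop
sl={'lipL':(.055,.032,.012),'lipR':(.055,-.032,.012),'he':(-.138,0,.039)}
def T(p,l): return W(p,l)
so=[("top",(.055,.032,.012),(410,291)),("top",(.055,-.032,.012),(388.5,271.5)),("top",(-.138,0,.039),(458.5,221.5)),("top",(-.038,0,.039),(431,252)),
("side",(.055,-.032,.012),(302.5,292.5)),("side",(-.138,0,.039),(384,311)),("side",(.055,.032,.012),(298,317))]
g=lambda p:np.concatenate([proj(n,W(p,l))[0]-px for n,l,px in so])
E
cat > a.py <<'E'
from fit import *
print(onz("top",(399,281),.012),onz("top",(458.5,221.5),.039))
a=onz("top",(399,281),.012);b=onz("top",(458.5,221.5),.039);yaw=np.arctan2(*(a-b)[1::-1])
s=least_squares(g,[*(a[:2]*.7+b[:2]*.3),yaw,0],loss='soft_l1'); print("scoop",s.x.round(4)); print(g(s.x).reshape(-1,2).round(1).tolist())
print("red ball",onz("top",(287,307),.02))
E
python3 a.py
```

```text
wide [ 0.7107  0.3226  0.0817 -0.0037]
[[-0.8, -0.5], [0.5, -1.0], [-1.0, -1.4], [-0.3, 0.4], [2.3, 0.3], [0.7, 0.1], [-1.2, 0.0], [-0.1, 0.2], [-0.0, -0.1], [-0.4, 0.6], [-0.3, 1.7]]
bar (array([0.58488778, 0.36853735, 0.20631036]), np.float64(0.0011086499367936747))
bar (array([0.5935137 , 0.25547843, 0.20628922]), np.float64(0.004595942526175225))
predbar [[array([246.8, 105.1]), array([270.1, 123. ])], [array([135.2, 202.9]), array([194.7, 196.5])]]
[ 0.40791333 -0.14849101  0.012     ] [ 0.53933798 -0.28294765  0.039     ]
scoop [ 0.4458 -0.1895  2.3504 -0.0044]
[[-0.3, -0.1], [0.7, -0.2], [1.3, -1.5], [-1.0, 0.2], [-0.2, 0.6], [-0.2, -0.0], [-0.8, -0.3]]
red ball [0.35784413 0.10775514 0.02      ]
```

```bash
cat >> h.py <<'E'
def d(pos,psi,show=True):
    s=r.get_state(); M=R.from_quat(s["eef_rot"]).as_matrix()
    cur=np.arctan2(M[1,1],M[0,1]); t=M.T@(np.array(pos)-s["tool_pos"])*100
    print("shift cm",t.round(2),"yaw deg",np.degrees(-(psi-cur)).round(1),"cur pos",np.round(s["tool_pos"],4),"psi",round(cur,3),"F",np.round(s["contact_force"],1),"op",round(s["opening"],3),"t",round(s["clock"],2),"q",np.round(s["q"],2))
E
python3 -c "
from h import *
d((.5895,.312,.30),.082); d((.5895,.312,.2),.082)"
```

```text
shift cm [-47.11 -15.28  -4.73] yaw deg 68.1 cur pos [0.1846 0.5972 0.2528] psi 1.271 F [ 0.4 -0.5  0.5] op 1.004 t 0.6 q [-1.24  0.69 -0.19  1.57  0.16  0.9  -0.22]
shift cm [-47.11 -15.29   5.27] yaw deg 68.1 cur pos [0.1846 0.5972 0.2528] psi 1.271 F [ 0.4 -0.5  0.5] op 1.004 t 0.6 q [-1.24  0.69 -0.19  1.57  0.16  0.9  -0.22]
```

```bash
python3 -m inch '[[0.61,[0,0,-4.7],0],[0.61,[-4.5,-1.5,-4.7],7],[0.61,[-9,-3,-4.7],14],[0.61,[-13.5,-4.5,-4.7],21],[0.61,[-18,-6,-4.7],28],[0.61,[-22.5,-7.4,-4.7],35],[0.61,[-27,-8.8,-4.7],42],[0.61,[-31.5,-10.3,-4.7],49],[0.61,[-36,-11.8,-4.7],56],[0.61,[-40.5,-13.3,-4.7],62],[0.61,[-44.5,-14.5,-4.7],66],[0.61,[-47.1,-15.3,-4.7],68.1],[0.61,[-47.1,-15.3,-4.7],68.1],[0.61,[-47.1,-15.3,-4.7],68.1],[0.61,[-47.1,-15.3,-4.7],68.1]]'; python3 -c "
from h import *
d((.5895,.312,.2),.082)
crop('side',200,60,160,130,5,'pics/s3.png')
crop('top',95,85,160,130,5,'pics/t3.png')"
```

```text
clock: 2.1
tool_pos: [0.5879, 0.3137, 0.2996]
eef_rot: [0.676, 0.737, -0.0, -0.001]
contact_force: [-0.3, -0.3, 0.3]
opening: 0.389
shift cm [-0.19  0.16  9.96] yaw deg 0.2 cur pos [0.5879 0.3137 0.2996] psi 0.085 F [-0.3 -0.3  0.3] op 0.389 t 2.1 q [-0.62  0.7   0.11  1.38 -0.08  1.07 -0.4 ]
```

View pics/s3.png

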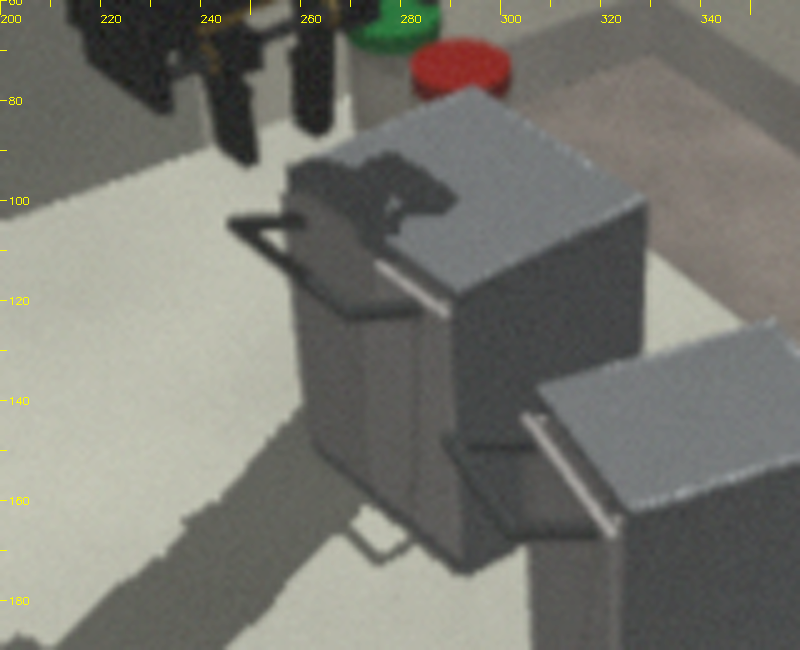

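View pics/t3.png

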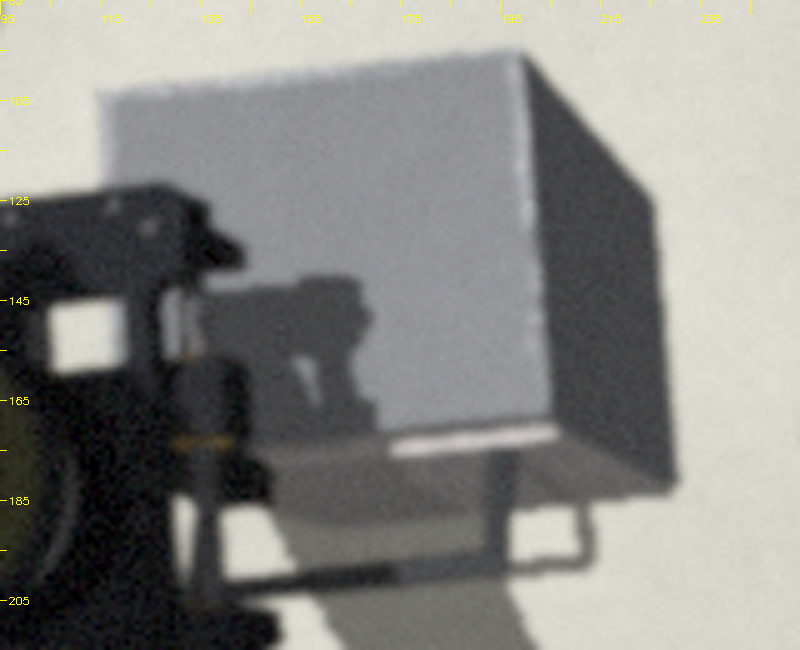

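```bash
python3 -m inch '[[0.61,[-0.2,0.1,3],0],[0.61,[-0.2,0.1,6],0],[0.61,[-0.2,0.1,8],0],[0.61,[-0.2,0.1,9.5],0],[0.61,[-0.2,0.1,10],0],[0.61,[-0.2,0.1,10],0]]'; python3 -m inch '[[0.8,[0,0,0],0],[0.8,[0,0,0],0],[0.8,[0,0,0],0]]' 5;  python3 -c "
from h import *
d((.5895,.312,.2),.082)
crop('side',200,60,160,130,5,'pics/s4.png')"
```

```text
clock: 2.8
tool_pos: [0.5897, 0.3106, 0.1993]
eef_rot: [0.677, 0.736, -0.0, -0.0]
contact_force: [0.1, 0.0, -0.1]
opening: 0.389
clock: 3.1
tool_pos: [0.5909, 0.3102, 0.2007]
eef_rot: [0.677, 0.736, 0.001, 0.0]
contact_force: [-0.1, -0.8, -0.1]
opening: 0.201
shift cm [ 0.19 -0.13  0.07] yaw deg 0.0 cur pos [0.5909 0.3102 0.2007] psi 0.083 F [-0.1 -0.8 -0.1] op 0.201 t 3.1 q [-0.6   0.81  0.1   1.49 -0.09  0.85 -0.39]
```

View pics/s4.png

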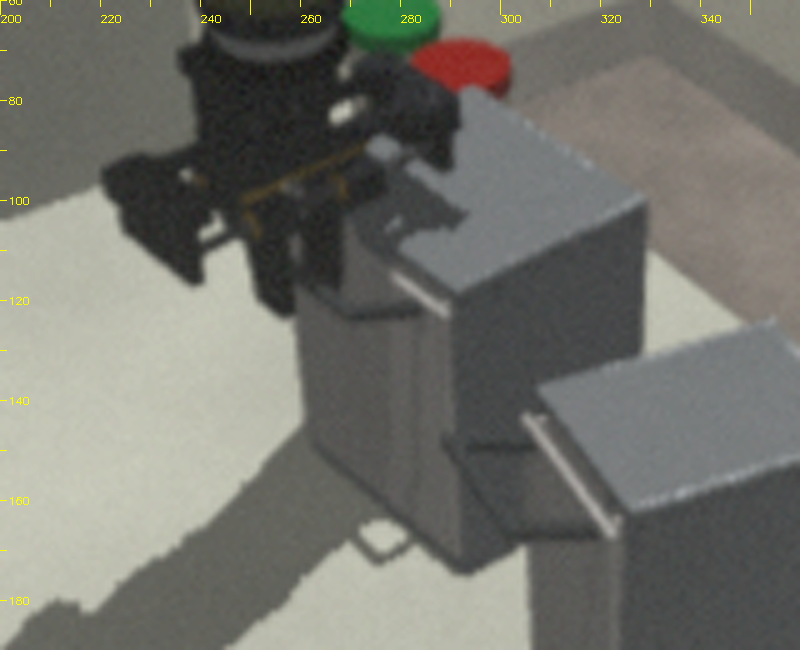

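```bash
python3 -m inch '[[0.8,[0,-0.8,0.1],0],[0.8,[0,-1.6,0.4],0],[0.8,[0,-2.5,0.7],0],[0.8,[0,-3.4,1.1],0],[0.8,[0,-4.2,1.5],0],[0.8,[0,-5.1,2.0],0],[0.8,[0,-5.9,2.5],0]]'; python3 -m inch '[[0.8,[0,-0.8,0.5],0],[0.8,[0,-1.6,1.0],0],[0.8,[0,-2.4,1.7],0],[0.8,[0,-3.1,2.3],0],[0.8,[0,-3.8,3.0],0],[0.8,[0,-4.4,3.7],0],[0.8,[0,-4.4,3.7],0]]';  python3 -c "
from h import *
d((.5895,.312,.2),.082)
crop('side',200,60,160,130,5,'pics/s5.png')"
```

```text
clock: 3.85
tool_pos: [0.5309, 0.3052, 0.1745]
eef_rot: [0.677, 0.736, 0.0, -0.0]
contact_force: [2.4, 0.4, 0.8]
opening: 0.204
clock: 4.55
tool_pos: [0.4862, 0.3013, 0.1365]
eef_rot: [0.677, 0.736, -0.001, -0.001]
contact_force: [1.0, 0.3, -0.7]
opening: 0.2
shift cm [ 0.2  10.37 -6.38] yaw deg 0.1 cur pos [0.4862 0.3013 0.1365] psi 0.083 F [ 1.   0.3 -0.7] op 0.2 t 4.55 q [-0.68  0.79  0.08  1.83 -0.11  0.53 -0.45]
```

View pics/s5.png

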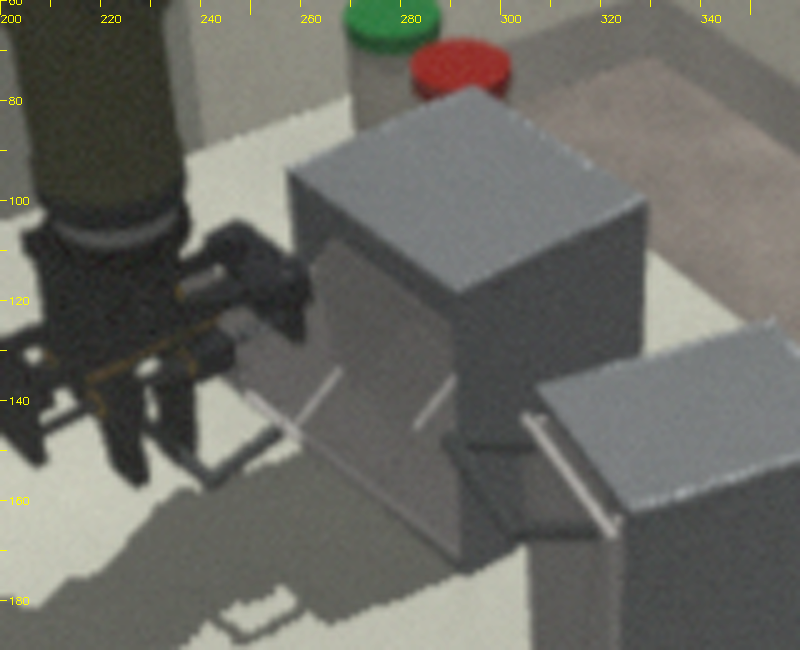

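```bash
python3 -m inch '[[0.8,[0,-0.3,0.2],0],[0.8,[0,-0.6,0.4],0],[0.8,[0,-0.6,0.4],0]]'; python3 -m inch '[[0.8,[0,-0.3,0.2],0],[0.8,[0,-0.3,0.2],0]]'
```

```text
clock: 4.9
tool_pos: [0.4835, 0.3007, 0.1337]
eef_rot: [0.678, 0.735, 0.001, 0.001]
contact_force: [4.6, 1.1, -4.8]
opening: 0.196
clock: 5.1
tool_pos: [0.4821, 0.3006, 0.132]
eef_rot: [0.678, 0.735, 0.003, 0.002]
contact_force: [8.6, 1.4, -5.3]
opening: 0.2
```

```bash
python3 -m inch '[[0.8,[0,0.5,-0.2],0],[0.8,[0,1.2,-0.3],0],[0.8,[0,1.2,-0.3],0],[0.8,[0,1.2,-3],0],[0.8,[0,1.2,-6],0],[0.7,[0,1.0,-10],0],[0.6,[0,0,-15],0],[0.6,[0,0,-17],0],[0.6,[0,0,-17],0]]'; python3 -c "
from h import *
d((.5126,-.2571,.28),.7796)
crop('side',200,60,160,130,5,'pics/s6.png')"
```

```text
clock: 6.0
tool_pos: [0.48, 0.3017, 0.3053]
eef_rot: [0.677, 0.736, 0.003, 0.001]
contact_force: [-0.2, 0.8, -0.9]
opening: 0.402
shift cm [-55.97  -1.39   2.3 ] yaw deg -39.9 cur pos [0.48   0.3017 0.3053] psi 0.083 F [-0.2  0.8 -0.9] op 0.402 t 6.0 q [-0.72  0.55  0.13  1.69 -0.08  0.9  -0.48]
```

View pics/s6.png

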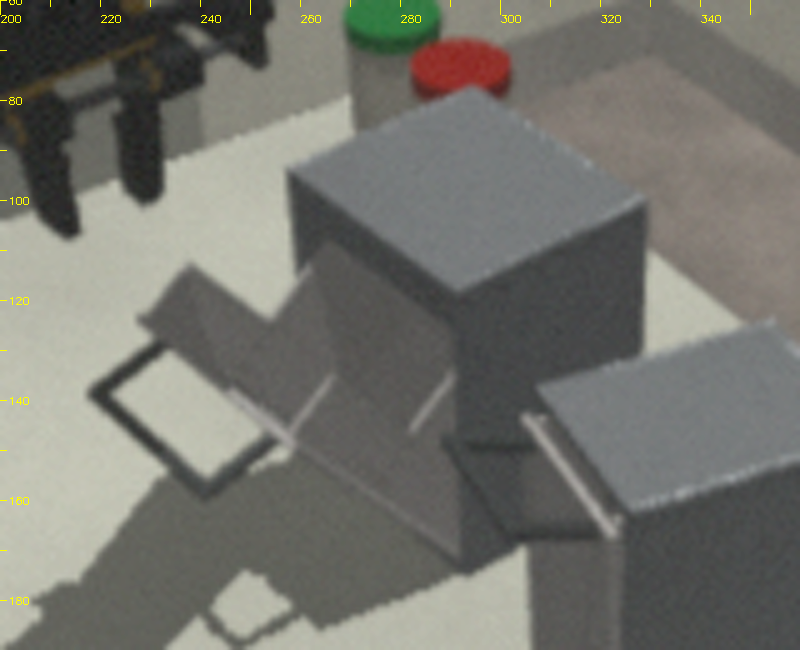

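```bash
python3 -m inch '[[0.5,[-3,0,0],-2],[0.4,[-7.5,-0.2,0],-5],[0.4,[-12,-0.3,0],-9],[0.4,[-16.5,-0.4,0.4],-12],[0.4,[-21,-0.5,0.8],-15],[0.4,[-25.5,-0.6,1.2],-18],[0.4,[-30,-0.7,1.6],-21],[0.4,[-34.5,-0.9,2],-24],[0.4,[-39,-1,2.3],-28],[0.4,[-43.5,-1.1,4],-31],[0.4,[-48,-1.2,6],-34],[0.4,[-52,-1.3,8],-37],[0.4,[-55,-1.4,10],-39.9],[0.4,[-56,-1.4,12],-39.9],[0.4,[-56,-1.4,12],-39.9],[0.4,[-56,-1.4,12],-39.9]]'; python3 -c "
from h import *
d((.5126,-.2571,.025),.7796)
from fit import *
for th in(.6,.65):
  x=-.07-.051*np.cos(th)-.19*np.sin(th);z=.018+.19*np.cos(th)-.051*np.sin(th)
  print(th,[proj('side',W(s.x,(x,y,z)))[0].round(1) for y in(.055,-.055)])
crop('side',280,240,130,100,6,'pics/s7.png')
crop('top',380,190,110,110,5,'pics/t7.png')"
```

```text
clock: 7.65
tool_pos: [0.5103, -0.2572, 0.1805]
eef_rot: [0.386, 0.923, 0.001, -0.002]
contact_force: [0.4, -0.3, 0.9]
opening: 0.599
shift cm [-0.22  0.18 15.55] yaw deg -0.0 cur pos [ 0.5103 -0.2572  0.1805] psi 0.779 F [ 0.4 -0.3  0.9] op 0.599 t 7.65 q [ 0.45  0.71 -0.1   1.8   0.11  0.64  1.06]
wide [ 0.7107  0.3226  0.0817 -0.0037]
[[-0.8, -0.5], [0.5, -1.0], [-1.0, -1.4], [-0.3, 0.4], [2.3, 0.3], [0.7, 0.1], [-1.2, 0.0], [-0.1, 0.2], [-0.0, -0.1], [-0.4, 0.6], [-0.3, 1.7]]
bar (array([0.58488778, 0.36853735, 0.20631036]), np.float64(0.0011086499367936747))
bar (array([0.5935137 , 0.25547843, 0.20628922]), np.float64(0.004595942526175225))
predbar [[array([246.8, 105.1]), array([270.1, 123. ])], [array([135.2, 202.9]), array([194.7, 196.5])]]
0.6 [array([220.2, 136.5]), array([242.2, 155.8])]
0.65 [array([218.7, 139.5]), array([240.6, 158.9])]
```

View pics/s7.png

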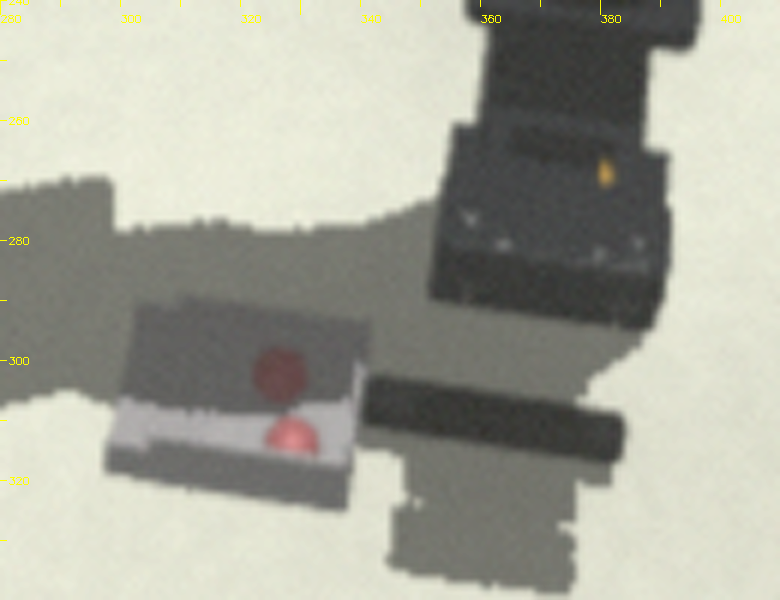

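View pics/t7.png

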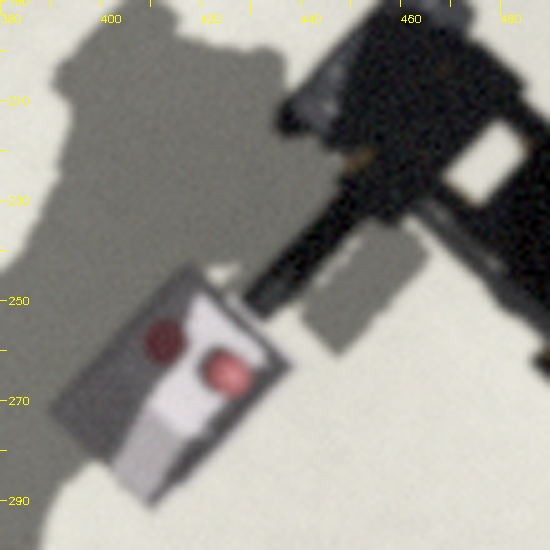

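```bash
python3 -m inch '[[0.4,[-0.2,0.2,4],0],[0.4,[-0.2,0.2,8],0],[0.4,[-0.2,0.2,12],0],[0.4,[-0.2,0.2,14],0],[0.4,[-0.2,0.2,15.4],0],[0.4,[-0.2,0.2,15.4],0],[0.4,[-0.2,0.2,15.4],0]]' && python3 -m inch '[[0.7,[0,0,0],0],[0.8,[0,0,0],0],[0.9,[0,0,0],0],[1,[0,0,0],0],[1,[0,0,0],0],[1,[0,0,0],0],[1,[0,0,0],0]]' 60; python3 -m inch '[[1,[0,0,-0.5],0],[1,[0,0,-1],0],[1,[0,0,-1.5],0],[1,[0,0,-2],0],[1,[0,0,-2],0],[1,[0,0,-2],0]]'; python3 -c "
from h import *
d((.5126,-.2571,.025),.7796)
crop('side',280,240,130,100,6,'pics/s8.png')
crop('top',380,190,110,110,5,'pics/t8.png')"
```

```text
clock: 8.45
tool_pos: [0.5149, -0.2583, 0.0288]
eef_rot: [0.385, 0.923, 0.0, 0.001]
contact_force: [0.2, -0.0, 0.1]
opening: 0.601
clock: 9.15
tool_pos: [0.5139, -0.2588, 0.0278]
eef_rot: [0.386, 0.923, -0.0, 0.0]
contact_force: [0.5, -0.6, 2.0]
opening: 0.174
clock: 9.75
tool_pos: [0.514, -0.2585, 0.0479]
eef_rot: [0.386, 0.923, 0.0, 0.0]
contact_force: [0.1, 0.6, -1.9]
opening: 0.172
shift cm [ 0.2  -0.    2.29] yaw deg -0.0 cur pos [ 0.514  -0.2585  0.0479] psi 0.779 F [ 0.1  0.6 -1.9] op 0.172 t 9.75 q [ 0.42  0.93 -0.07  1.85  0.15  0.37  1.03]
```

View pics/s8.png

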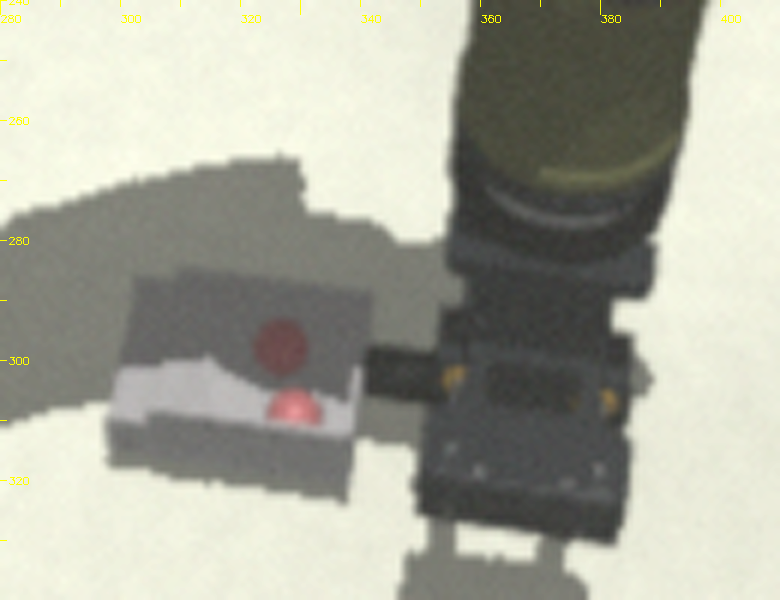

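View pics/t8.png

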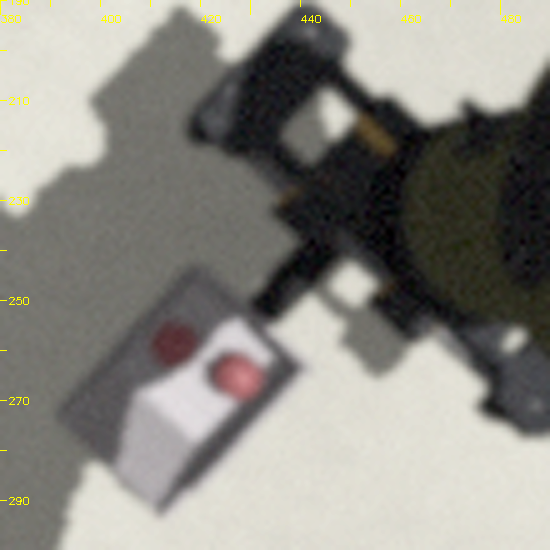

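```bash
python3 -m inch '[[1,[0,0,-0.5],0],[1,[0,0,-1.5],0],[1,[0,0,-3],0],[1,[0,0,-5],0],[1,[0,0,-7],0],[1,[0,0,-8.5],0],[1,[0,0,-9.5],0],[1,[0,0,-10],0],[1,[0,0,-10],0],[1,[0,0,-10],0]]'; python3 -c "
from h import *
d((.5114,.3063,.325),-1.489);print(r.get_state()['moment'])
crop('side',280,220,130,100,6,'pics/s9.png')"
```

```text
clock: 10.85
tool_pos: [0.5136, -0.2584, 0.1473]
eef_rot: [0.386, 0.923, 0.0, -0.0]
contact_force: [0.6, -0.6, -2.3]
opening: 0.174
shift cm [ 40.36  39.51 -17.75] yaw deg 129.9 cur pos [ 0.5136 -0.2584  0.1473] psi 0.779 F [ 0.6 -0.6 -2.3] op 0.174 t 10.85 q [ 0.44  0.77 -0.1   1.81  0.12  0.57  1.05]
[-0.17143202 -0.09759314  0.00885822]
```

View pics/s9.png

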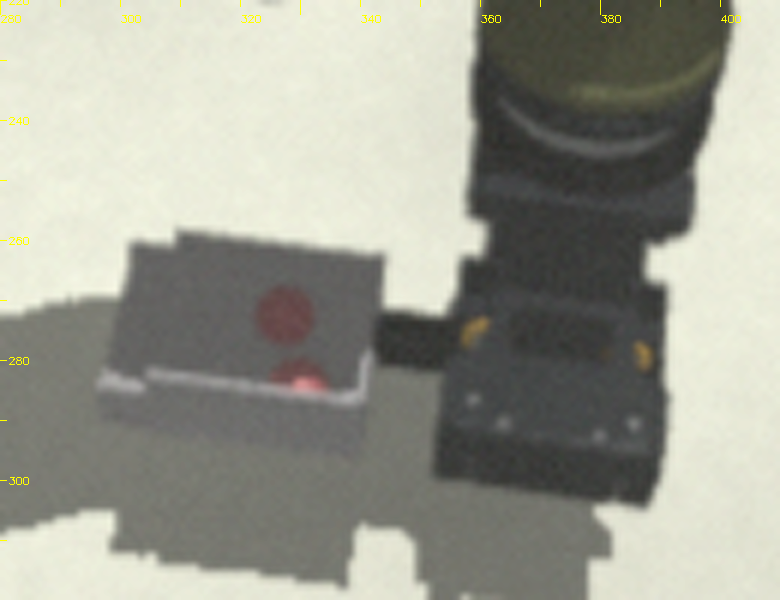

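```bash
python3 -m inch '[[1,[0,0,-0.5],0],[1,[0,0,-1.5],0],[1,[0,0,-3],0],[1,[0.3,0.3,-5],2],[1,[1,1,-7],5],[1,[2,2,-9],9],[1,[3.5,3.5,-11],14],[1,[5.5,5.5,-13],20],[1,[7.5,7.5,-15],26],[1,[9.5,9.5,-16.5],32],[1,[11.5,11.5,-17.4],38],[1,[13.5,13.5,-17.8],44],[1,[15.5,15.5,-17.8],50],[1,[17.5,17.5,-17.8],56],[1,[19,19,-17.8],61],[1,[20,20,-17.8],65],[1,[20.5,20.5,-17.8],67],[1,[20.5,20.5,-17.8],67],[1,[20.5,20.5,-17.8],67]]'; python3 -c "
from h import *
d((.5114,.3063,.325),-1.489);print(r.get_state()['moment'])
cv2.imwrite('pics/s10.png',viewer.snapshot('side')[:,:,::-1])"
```

```text
clock: 12.8
tool_pos: [0.5155, 0.0311, 0.326]
eef_rot: [0.831, 0.557, -0.0, -0.0]
contact_force: [-0.4, 0.5, -2.1]
opening: 0.176
shift cm [ 25.3  -10.83   0.09] yaw deg 63.0 cur pos [0.5155 0.0311 0.326 ] psi -0.389 F [-0.4  0.5 -2.1] op 0.176 t 12.8 q [-0.31  0.46  0.25  1.8  -0.14  0.89 -0.39]
[-0.2401198   0.15091552 -0.03557639]
```

View pics/s10.png

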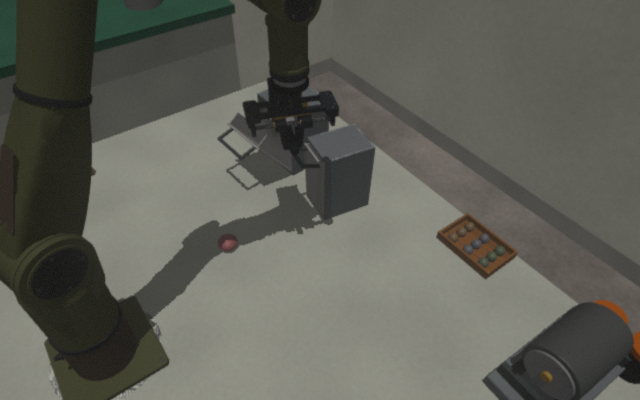

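```bash
python3 -c "
from h import *
crop('top',200,100,200,150,4,'pics/t10.png')"
```

```text
(no output)
```

View pics/t10.png

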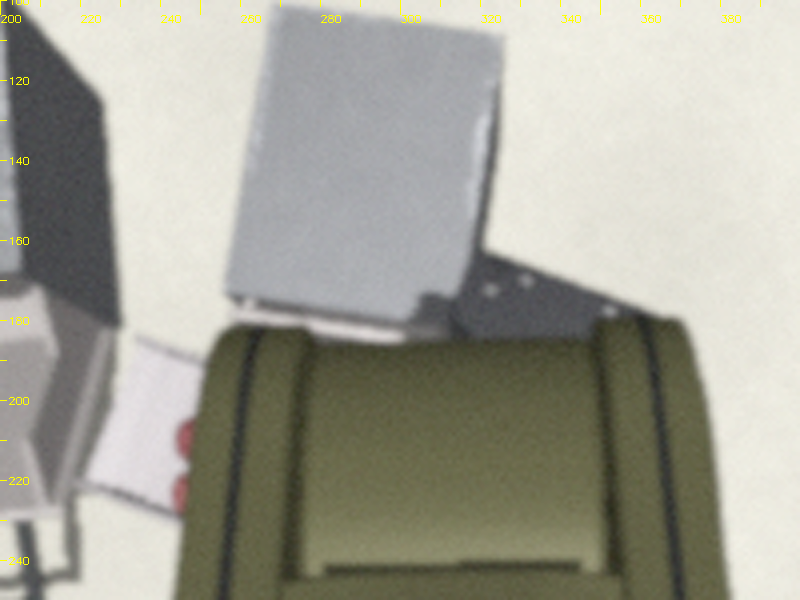

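```bash
python3 -m inch '[[1,[0.3,-0.1,0],2],[1,[1,-0.4,0],5],[1,[2.3,-1,0],9],[1,[4.1,-1.8,0],14],[1,[6.2,-2.7,0],19],[1,[8.4,-3.6,0],24],[1,[10.6,-4.5,0],29],[1,[12.8,-5.5,0],34],[1,[15,-6.4,0],40],[1,[17.2,-7.4,0],46],[1,[19.4,-8.3,0],51],[1,[21.5,-9.2,0],56],[1,[23.2,-9.9,0],60],[1,[24.5,-10.5,0],62],[1,[25.1,-10.7,0],63],[1,[25.3,-10.8,0],63],[1,[25.3,-10.8,0],63],[1,[25.3,-10.8,0],63]]'; python3 -c "
from h import *
d((.5114,.3063,.325),-1.489);print(r.get_state()['moment'])
crop('side',180,40,160,130,5,'pics/s11.png')
crop('top',80,80,180,150,4,'pics/t11.png')"
```

```text
clock: 14.7
tool_pos: [0.5125, 0.3051, 0.3259]
eef_rot: [0.999, 0.04, -0.0, 0.0]
contact_force: [0.2, -0.1, -1.8]
opening: 0.173
shift cm [-0.1  -0.13  0.09] yaw deg -0.1 cur pos [0.5125 0.3051 0.3259] psi -1.491 F [ 0.2 -0.1 -1.8] op 0.173 t 14.7 q [-0.93  0.63  0.58  1.58 -0.38  1.05 -1.74]
[-0.06822412  0.32519823  0.02428869]
```

View pics/s11.png

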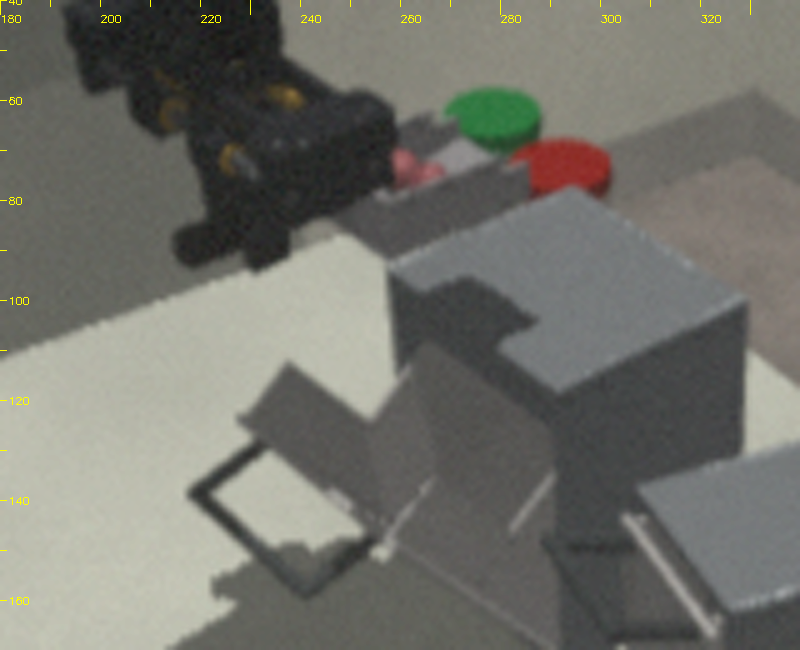

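View pics/t11.png

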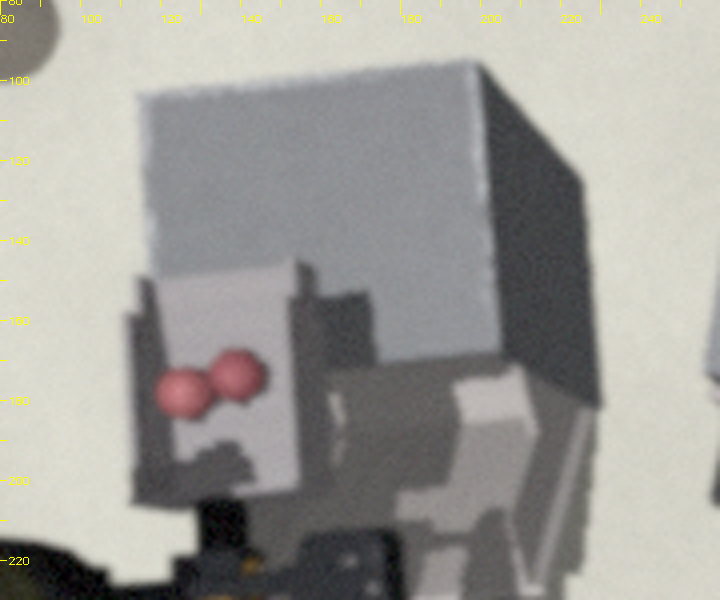

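```bash
cat >> h.py <<'E'
def scoop_pts(th,gx=-.095):
    s=r.get_state(); M=R.from_quat(s["eef_rot"]).as_matrix(); g=np.array(s["tool_pos"])-.005*M[:,2]
    y=M[:,1]; x=np.cross(y,[0,0,1.]); x/=np.linalg.norm(x)
    if x@[np.cos(.0817),np.sin(.0817),0]<0: x=-x
    z=np.array([0,0,1.]); X=x*np.cos(th)-z*np.sin(th); Z=x*np.sin(th)+z*np.cos(th); Y=np.cross(Z,X)
    L={'lipL':(.055,.032,.012),'lipR':(.055,-.032,.012),'bR':(-.038,-.032,.036),'bL':(-.038,.032,.036)}
    return {k:g+X*(v[0]-gx)+Y*v[1]+Z*(v[2]-.03) for k,v in L.items()}
E
python3 -c "
from h import *
for t in (0,10,20):
  for k,p in scoop_pts(np.radians(t)).items(): print(t,k,p.round(3),proj('side',p)[0].round(1),proj('top',p)[0].round(1))"
```

```text
0 lipL [0.659 0.349 0.313] [270.   65.3] [115.7 150.9]
0 lipR [0.665 0.285 0.313] [284.6  74.8] [155.9 146.7]
0 bR [0.572 0.278 0.337] [254.7  78.8] [153.4 203.7]
0 bL [0.567 0.342 0.337] [240.3  68.6] [110.9 208.1]
10 lipL [0.654 0.349 0.287] [269.   74.5] [123.9 157.4]
10 lipR [0.659 0.285 0.287] [283.3  84.2] [162.6 153.3]
10 bR [0.572 0.278 0.327] [255.1  82.3] [156.1 204. ]
10 bL [0.567 0.342 0.327] [240.8  72.1] [114.4 208.4]
20 lipL [0.644 0.348 0.263] [266.7  83.6] [131.3 165.8]
20 lipR [0.649 0.284 0.263] [280.8  93.4] [168.7 161.8]
20 bR [0.57  0.278 0.317] [255.   85.9] [158.8 205.5]
20 bL [0.565 0.342 0.317] [240.7  75.7] [117.7 209.8]
```

```bash
cat > look.py <<'E'
from h import *
import sys
s=r.get_state(); print(s['clock'],np.round(s['moment'],3),np.round(s['contact_force'],1),s['opening'],np.round(s['tool_pos'],3))
crop('side',180,40,160,130,5,f'pics/s{sys.argv[1]}.png')
E
python3 -m inch '[[1,[0,0,0],0],[1,[0,0,0],0]]' 30; python3 look.py 12;python3 -m inch '[[1,[0,0,0],0],[1,[0,0,0],0]]' 18; python3 look.py 13
```

```text
clock: 15.0
tool_pos: [0.5123, 0.3061, 0.3258]
eef_rot: [0.999, 0.04, 0.0, -0.0]
contact_force: [-0.4, 0.5, -1.9]
opening: 0.181
15.0 [ 0.001  0.326 -0.006] [-0.4  0.5 -1.9] 0.18111197925709135 [0.512 0.306 0.326]
clock: 15.25
tool_pos: [0.5122, 0.3065, 0.3257]
eef_rot: [0.999, 0.04, 0.0, -0.0]
contact_force: [0.5, -0.3, -2.1]
opening: 0.176
15.25 [-0.021  0.307 -0.075] [ 0.5 -0.3 -2.1] 0.17639597486808983 [0.512 0.306 0.326]
```

View pics/s13.png

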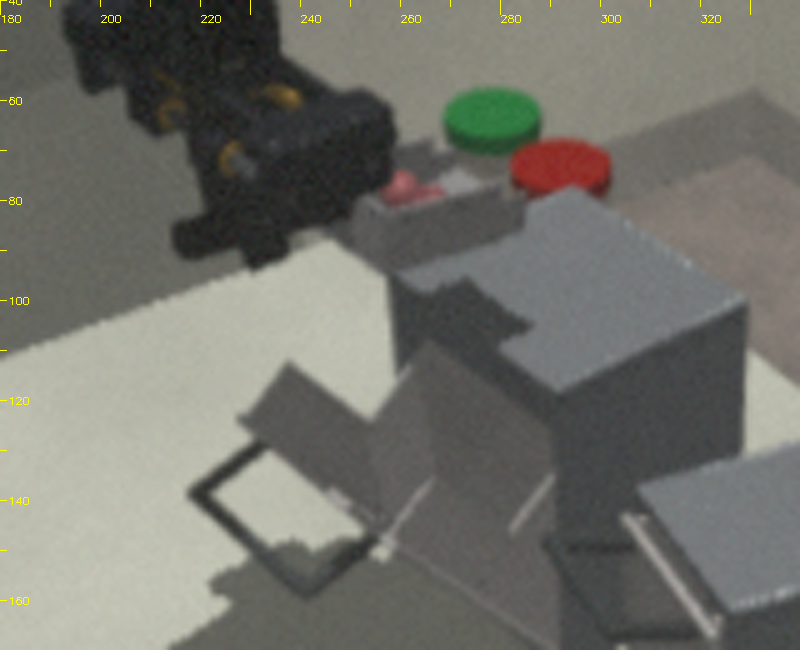

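```bash
python3 -m inch '[[1,[0,0,0],0],[1,[0,0,0],0],[1,[0,0,0],0]]' 15; python3 look.py 14
```

```text
clock: 15.6
tool_pos: [0.5121, 0.3065, 0.3256]
eef_rot: [0.999, 0.04, -0.0, 0.0]
contact_force: [0.1, 1.3, -2.2]
opening: 0.177
15.6 [0.02  0.235 0.019] [ 0.1  1.3 -2.2] 0.17672412475053917 [0.512 0.306 0.326]
```

View pics/s14.png

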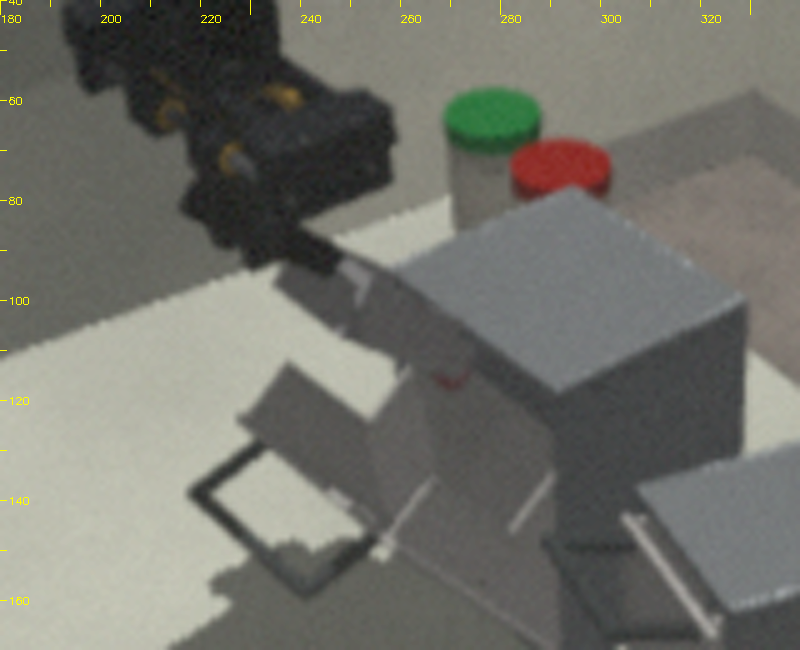

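```bash
python3 -m inch '[[1,[0,0,0],0],[1,[0,0,0],0],[1,[0,0,0],0]]' 20; python3 look.py 15; python3 -c "
from h import *
crop('top',80,80,180,150,4,'pics/t15.png')
for t in (40,50,60,70,80):
  for k,p in list(scoop_pts(np.radians(t)).items())[1:3]: print(t,k,p.round(3),proj('side',p)[0].round(1),proj('top',p)[0].round(1))"
```

```text
clock: 15.95
tool_pos: [0.5123, 0.3065, 0.3258]
eef_rot: [0.999, 0.04, 0.0, -0.0]
contact_force: [0.2, -0.1, -1.7]
opening: 0.179
15.95 [-0.043  0.268 -0.017] [ 0.2 -0.1 -1.7] 0.17932362353076248 [0.512 0.307 0.326]
40 lipR [0.618 0.283 0.221] [272.1 110.7] [178.1 183.2]
40 bR [0.562 0.278 0.299] [252.7  93.1] [163.1 211.5]
50 lipR [0.597 0.281 0.204] [266.3 118.5] [182.1 195.4]
50 bR [0.556 0.278 0.291] [250.9  96.6] [165.3 215.6]
60 lipR [0.574 0.279 0.192] [259.8 125.5] [185.3 208.3]
60 bR [0.548 0.277 0.284] [248.7  99.9] [167.2 220.4]
70 lipR [0.549 0.277 0.184] [252.5 131.5] [187.8 221.8]
70 bR [0.54  0.277 0.279] [246.2 102.8] [168.8 225.7]
80 lipR [0.523 0.275 0.18 ] [244.7 136.4] [189.5 235.6]
80 bR [0.531 0.276 0.276] [243.3 105.3] [170.  231.3]
```

View pics/s15.png

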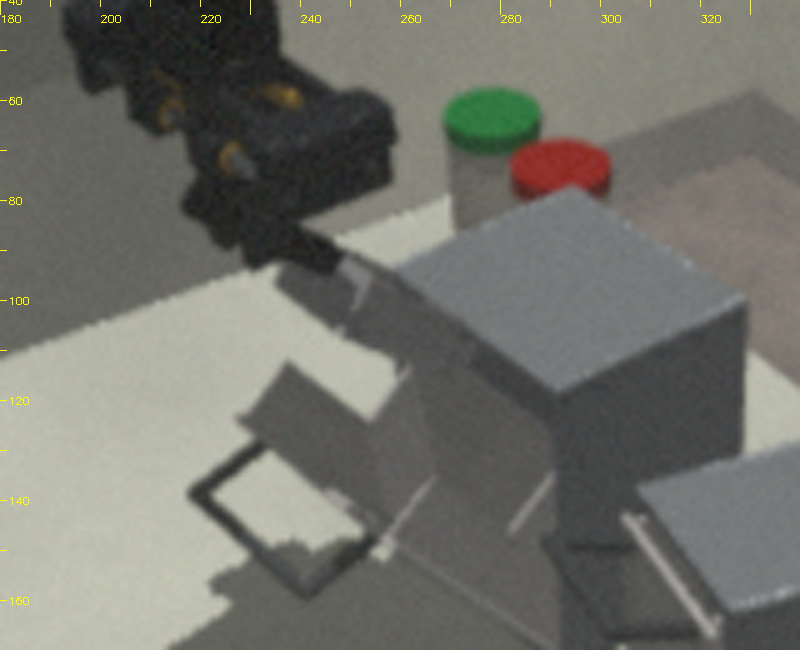

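View pics/t15.png

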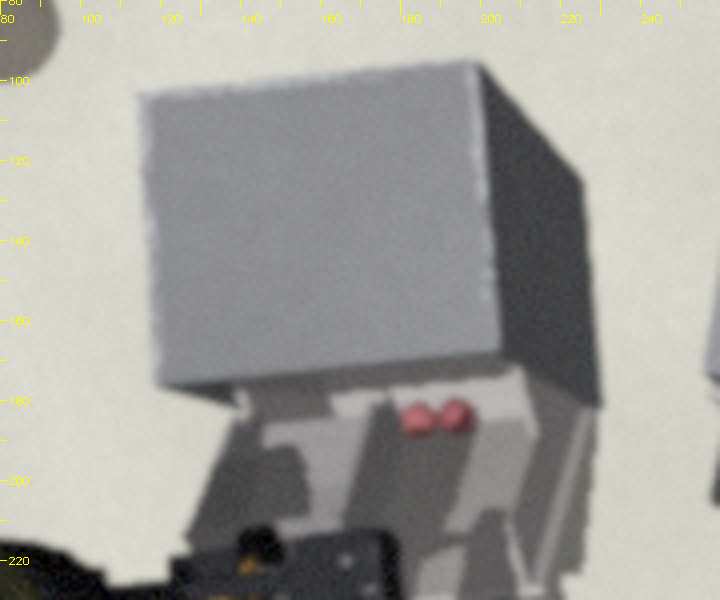

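Run:
```python
from fit import *
th=.65
def B(dx,y,dz): # bin frame from hinge
    return W(s.x,(-.07+dx*np.cos(th)-dz*np.sin(th),y,.018+dz*np.cos(th)+dx*np.sin(th)))
for dx in(.011,.05,.09):
  for y in (-.05,0,.05): 
    print(dx,y,B(dx,y,.015).round(3),proj("top",B(dx,y,.015))[0].round(1))
for k,p in scoop_pts(np.radians(48)).items(): print(k,p.round(3),proj("top",p)[0].round(1))
```

```text
wide [ 0.7107  0.3226  0.0817 -0.0037]
[[-0.8, -0.5], [0.5, -1.0], [-1.0, -1.4], [-0.3, 0.4], [2.3, 0.3], [0.7, 0.1], [-1.2, 0.0], [-0.1, 0.2], [-0.0, -0.1], [-0.4, 0.6], [-0.3, 1.7]]
bar (array([0.58488778, 0.36853735, 0.20631036]), np.float64(0.0011086499367936747))
bar (array([0.5935137 , 0.25547843, 0.20628922]), np.float64(0.004595942526175225))
predbar [[array([246.8, 105.1]), array([270.1, 123. ])], [array([135.2, 202.9]), array([194.7, 196.5])]]
0.011 -0.05 [0.645 0.267 0.033] [214.6 181.8]
0.011 0 [0.641 0.317 0.033] [192.8 184.2]
0.011 0.05 [0.637 0.367 0.033] [171.  186.5]
0.05 -0.05 [0.676 0.27  0.057] [210.6 166.7]
0.05 0 [0.672 0.319 0.057] [188.3 169.1]
0.05 0.05 [0.668 0.369 0.057] [166.  171.5]
0.09 -0.05 [0.707 0.272 0.081] [206.4 150.5]
0.09 0 [0.703 0.322 0.081] [183.5 153. ]
0.09 0.05 [0.699 0.372 0.081] [160.7 155.4]
lipL [0.596 0.345 0.207] [146.6 196.6]
lipR [0.602 0.282 0.207] [181.4 192.9]
bR [0.557 0.278 0.292] [164.9 214.7]
bL [0.552 0.342 0.292] [125.3 219. ]
```

```bash
python3 -m inch '[[1,[0,0,0],0],[1,[-0.5,0,-1],0],[1,[-1.5,0,-2.5],0],[1,[-3,0,-4],0],[1,[-5,0,-5],0],[1,[-7.5,0,-5],0],[1,[-9,0,-5],0],[1,[-9.5,0,-5],0],[1,[-9.5,0,-5],0]]' 50; python3 -c "
from h import *
d((.44,-.17,.38),-1.489);print(r.get_state()['moment'])
cv2.imwrite('pics/s16.png',viewer.snapshot('side')[:,:,::-1])
cv2.imwrite('pics/t16.png',viewer.snapshot('top')[:,:,::-1])"
```

```text
clock: 16.95
tool_pos: [0.4171, 0.299, 0.3768]
eef_rot: [0.999, 0.041, 0.0, -0.001]
contact_force: [-0.1, 0.3, -1.3]
opening: 0.176
shift cm [-1.55 46.93 -0.39] yaw deg -0.0 cur pos [0.4171 0.299  0.3768] psi -1.489 F [-0.1  0.3 -1.3] op 0.176 t 16.95 q [-1.12  0.45  0.64  1.74 -0.31  1.05 -1.86]
[-0.01342796  0.22576754  0.02290517]
```

View pics/s16.png

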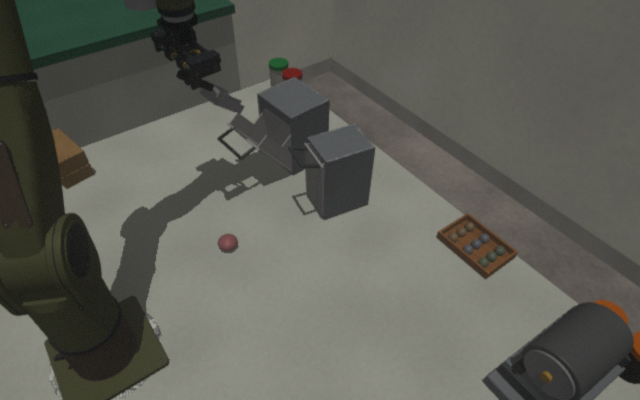

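View pics/t16.png

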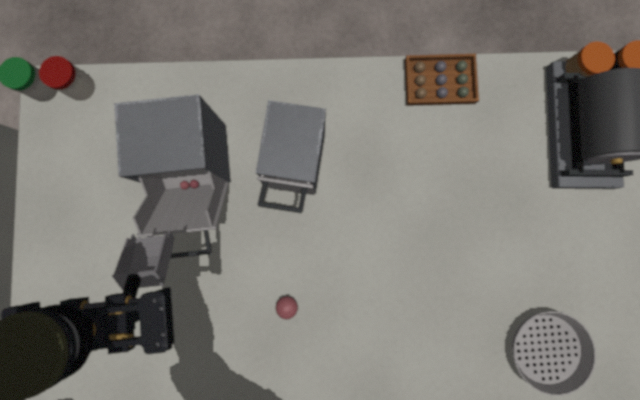

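```bash
python3 -m inch '[[1,[0,1,0],0],[1,[-0.3,3.5,0],0],[1,[-0.5,7,0],0],[1,[-0.7,11,0],0],[1,[-0.8,15,0],0],[1,[-0.9,19,0],0],[1,[-1,23,0],0],[1,[-1.1,27,1],0],[1,[-1.2,31,3],0],[1,[-1.3,35,6],0],[1,[-1.4,39,9],0],[1,[-1.5,42.5,12],0],[1,[-1.5,45,15],0],[1,[-1.5,46.5,17.5],0],[1,[-1.5,47,19.5],0],[1,[-1.5,47,20.5],0],[1,[-1.5,47,20.5],0],[1,[-1.5,47,20.5],0]]'; python3 -c "
from h import *
d((.44,-.17,.14),-1.489);print(r.get_state()['moment'])
for t in (35,45,55):
  for k,p in list(scoop_pts(np.radians(t)).items())[:3]: print(t,k,p.round(3),proj('side',p)[0].round(1),proj('top',p)[0].round(1))
cv2.imwrite('pics/s17.png',viewer.snapshot('side')[:,:,::-1])
crop('side',230,170,160,130,5,'pics/s17b.png')"
```

```text
clock: 18.85
tool_pos: [0.4408, -0.1709, 0.1712]
eef_rot: [0.999, 0.041, 0.0, 0.0]
contact_force: [-0.3, -1.1, -1.4]
opening: 0.175
shift cm [-0.08 -0.09  3.12] yaw deg -0.0 cur pos [ 0.4408 -0.1709  0.1712] psi -1.49 F [-0.3 -1.1 -1.4] op 0.175 t 18.85 q [ 0.05  0.67  0.37  2.11 -0.55  0.45 -0.65]
[-0.04500758  0.27070637 -0.00288055]
35 lipL [ 0.55  -0.13   0.075] [343.9 252.9] [393.2 217.7]
35 lipR [ 0.556 -0.194  0.075] [362.8 269.7] [422.6 214.5]
35 bR [ 0.493 -0.199  0.148] [344.8 265. ] [436.3 244.4]
45 lipL [ 0.531 -0.131  0.057] [337.6 261.6] [392.8 226.7]
45 lipR [ 0.536 -0.195  0.057] [356.3 278.6] [421.6 223.6]
45 bR [ 0.488 -0.199  0.14 ] [342.7 268.7] [435.4 247.1]
55 lipL [ 0.509 -0.133  0.043] [330.6 270. ] [392.8 236.7]
55 lipR [ 0.514 -0.197  0.043] [349.  287.3] [421.3 233.6]
55 bR [ 0.481 -0.2    0.133] [340.1 272.3] [434.9 250.4]
```

View pics/s17.png

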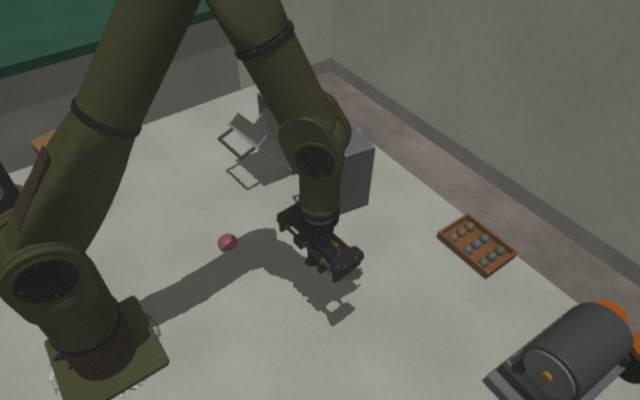

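View pics/s17b.png

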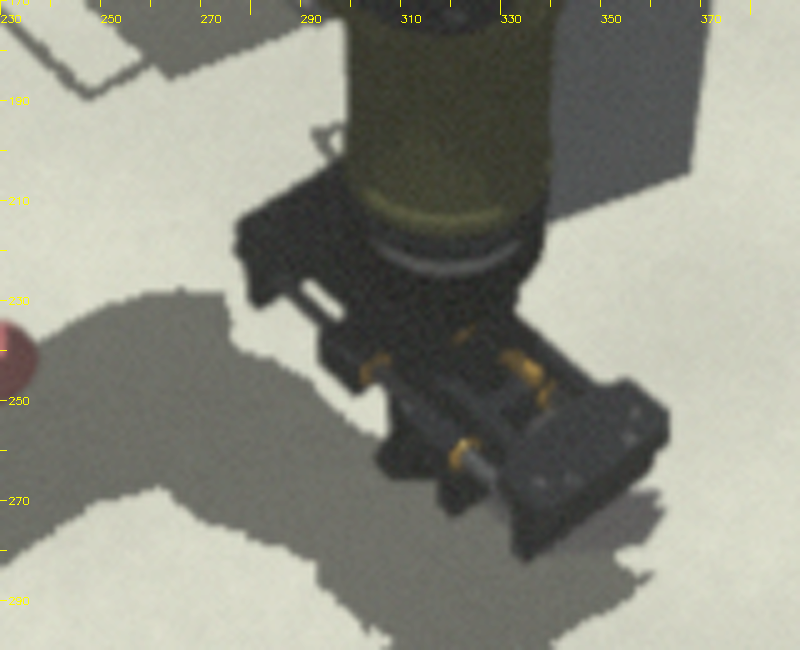

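```bash
python3 -m inch '[[1,[0,0,1],0],[1,[0,0,2.5],0],[1,[0,0,4],0],[1,[0,0,5],0],[1,[-0.6,0,5.8],0],[1,[-1.2,0,6.6],0],[1,[-1.8,0,7.4],0],[1,[-2.4,0,8.2],0],[1,[-3,0,9],0],[1,[-3.5,0,9.8],0],[1,[-4,0,10.6],0],[1,[-4.4,0,11.4],0],[1,[-4.7,0,12.1],0]]' 25;  python3 -c "
from h import *
d((.44,-.17,.028),-1.489)
crop('side',230,170,160,130,5,'pics/s18.png')
crop('top',350,180,130,130,5,'pics/t18.png')"
```

```text
clock: 20.25
tool_pos: [0.3975, -0.1764, 0.0539]
eef_rot: [0.999, 0.043, -0.005, -0.002]
contact_force: [-1.6, -0.4, 1.2]
opening: 0.176
shift cm [ 4.31 -0.26  2.56] yaw deg 0.3 cur pos [ 0.3975 -0.1764  0.0539] psi -1.485 F [-1.6 -0.4  1.2] op 0.176 t 20.25 q [ 0.28  0.87  0.05  2.26 -1.    0.04 -0.17]
```

View pics/s18.png

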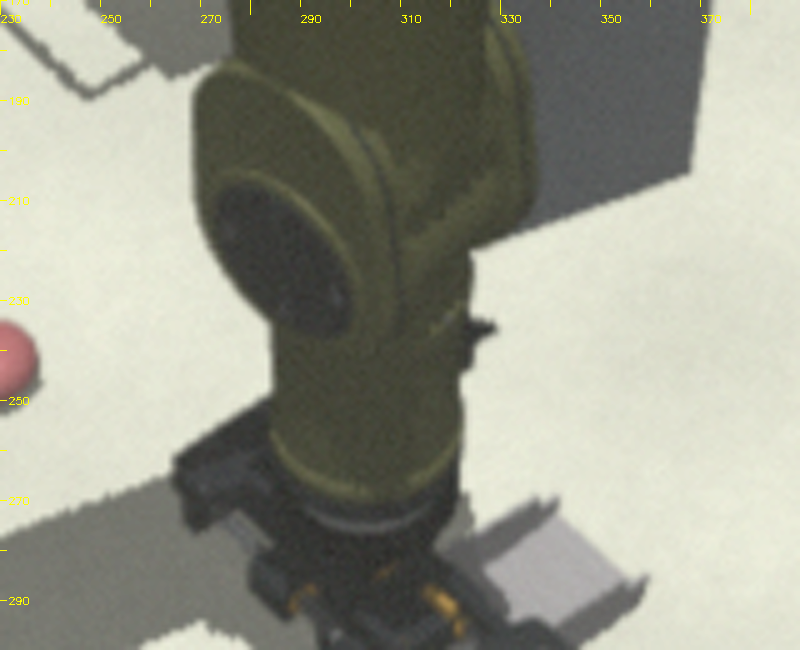

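View pics/t18.png

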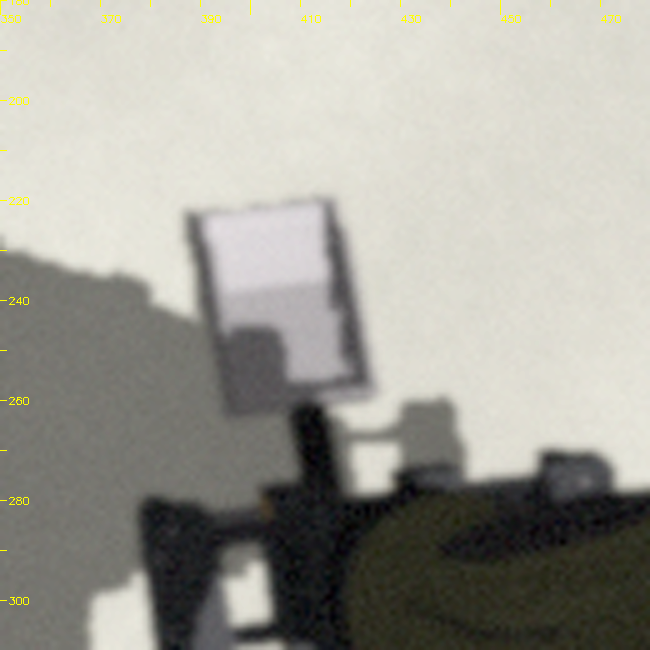

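```bash
python3 -m inch '[[1,[0.3,0,-1],0],[1,[1,0,-2.5],0],[1,[2,0,-3.5],0],[1,[4,0,-3.5],0],[1,[6,0,-3.5],0],[1,[8,0,-3.5],0],[1,[10,0,-3.5],0],[1,[11,0,-3.5],0],[1,[11,0,-3.5],0],[1,[11,0,-3.5],0]]' 50;  python3 -c "
from h import *
d((.51,-.17,.028),-1.489)
crop('side',230,170,190,130,4,'pics/s19.png')
crop('top',350,150,130,130,5,'pics/t19.png')"
```

```text
clock: 21.35
tool_pos: [0.5071, -0.1679, 0.0879]
eef_rot: [0.999, 0.04, -0.005, -0.002]
contact_force: [-0.9, 0.3, -2.4]
opening: 0.176
shift cm [0.32 0.26 5.99] yaw deg -0.1 cur pos [ 0.5071 -0.1679  0.0879] psi -1.492 F [-0.9  0.3 -2.4] op 0.176 t 21.35 q [-0.03  0.9   0.47  1.97 -0.86  0.49 -0.42]
```

View pics/s19.png

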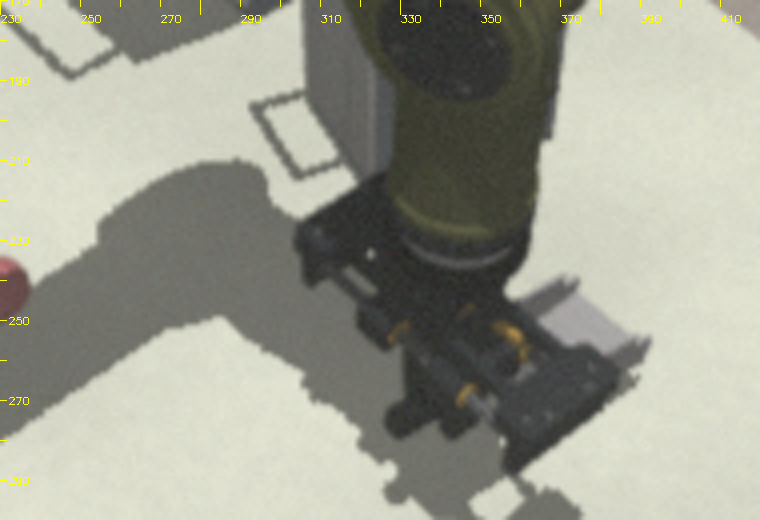

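View pics/t19.png

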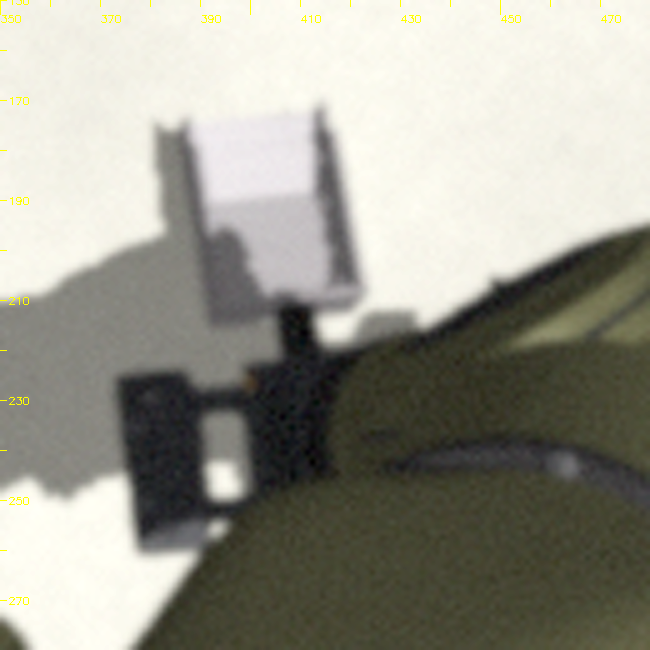

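```bash
python3 -m inch '[[1,[0,0,1],0],[1,[0,0,2.2],0],[1,[0,0,3.2],0],[1,[-0.2,0,4],0],[1,[-0.4,0,4.6],0],[1,[-0.5,0,5.2],0],[1,[-0.6,0,5.6],0],[1,[-0.7,0,6.0],0],[1,[-0.7,0,6.0],0],[1,[-0.7,0,6.0],0]]' 20;  python3 -c "
from h import *
d((.51,-.17,.028),-1.489)
crop('side',230,170,190,130,4,'pics/s20.png')"
```

```text
clock: 22.45
tool_pos: [0.5005, -0.1683, 0.0282]
eef_rot: [0.999, 0.04, -0.004, -0.002]
contact_force: [-1.0, 0.1, 1.3]
opening: 0.177
shift cm [0.93 0.25 0.01] yaw deg -0.1 cur pos [ 0.5005 -0.1683  0.0282] psi -1.49 F [-1.   0.1  1.3] op 0.177 t 22.45 q [ 0.06  0.98  0.31  1.99 -0.93  0.33 -0.35]
```

View pics/s20.png

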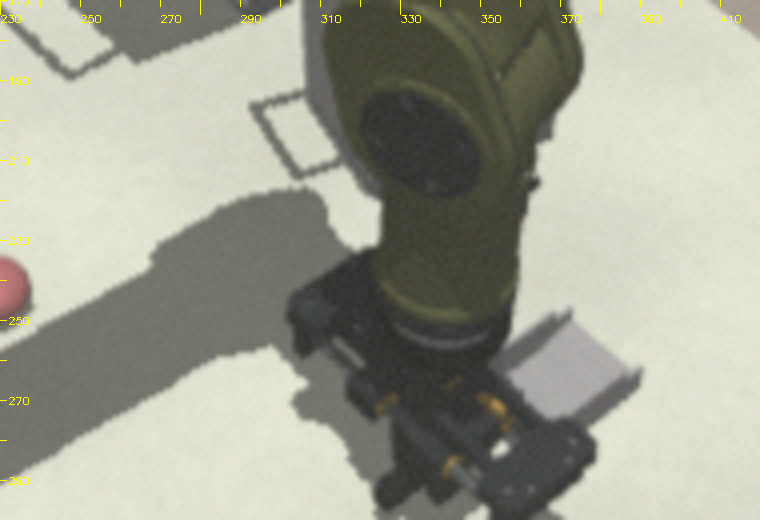

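```bash
python3 -m inch '[[1,[0,0,0],0],[1,[0,0,0.1],0],[1,[0,0,0.1],0]]' 3; python3 -m inch '[[0.7,[0,0,0],0],[0.6,[0,0,0],0],[0.5,[0,0,0],0],[0.5,[0,0,0],0]]'; python3 -m inch '[[0.5,[0,0,-1],0],[0.5,[0,0,-3],0],[0.5,[0,0,-6],0],[0.5,[0,0,-10],0],[0.5,[0,0,-14],0],[0.5,[-2,0,-18],0],[0.5,[-5,0,-22],0],[0.5,[-8,0,-24],0],[0.5,[-8,4,-24],0],[0.5,[-8,8,-24],0],[0.5,[-8,12,-24],0],[0.5,[-8,15,-24],0],[0.5,[-8,15,-24],0],[0.5,[-8,15,-24],0]]';  python3 -c "
from h import *
d((.51,-.17,.028),-1.489)
cv2.imwrite('pics/s21.png',viewer.snapshot('side')[:,:,::-1])
cv2.imwrite('pics/t21.png',viewer.snapshot('top')[:,:,::-1])
for n in('side','top'):
  for o in('scoop','stone_a'):
    for q in viewer.outline_of(n,o)[:4]: print(n,o,round(q['p'],2),q['bbox'])"
```

```text
clock: 22.8
tool_pos: [0.5006, -0.1683, 0.0271]
eef_rot: [0.999, 0.04, -0.004, -0.002]
contact_force: [-1.9, -0.4, 1.4]
opening: 0.182
clock: 23.2
tool_pos: [0.501, -0.1683, 0.0271]
eef_rot: [0.999, 0.04, -0.004, -0.002]
contact_force: [-0.1, -0.2, -0.4]
opening: 0.498
clock: 24.6
tool_pos: [0.4344, -0.3252, 0.2673]
eef_rot: [0.999, 0.04, -0.004, -0.002]
contact_force: [-0.2, 0.0, -0.4]
opening: 0.504
shift cm [  8.96 -14.75  23.93] yaw deg -0.2 cur pos [ 0.4344 -0.3252  0.2673] psi -1.492 F [-0.2  0.  -0.4] op 0.504 t 24.6 q [ 0.15  0.66  0.71  1.82 -0.55  0.88 -0.37]
side scoop 0.59 [323.5, 269.6, 62.2, 29.3]
side stone_a 0.41 [215.0, 109.6, 77.2, 59.7]
top scoop 0.65 [385.1, 173.6, 32.3, 84.8]
top stone_a 0.61 [194.2, 179.5, 4.2, 12.7]
```

View pics/s21.png

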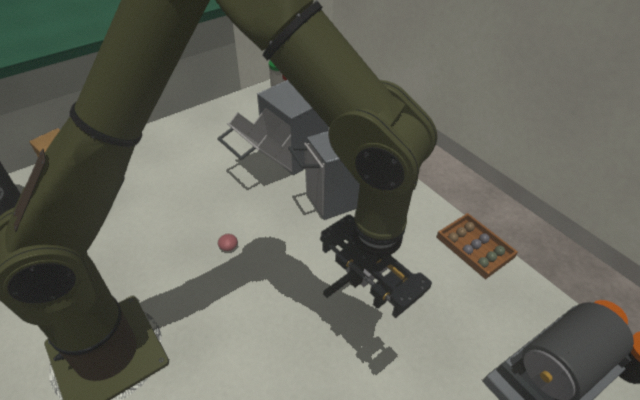

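View pics/t21.png

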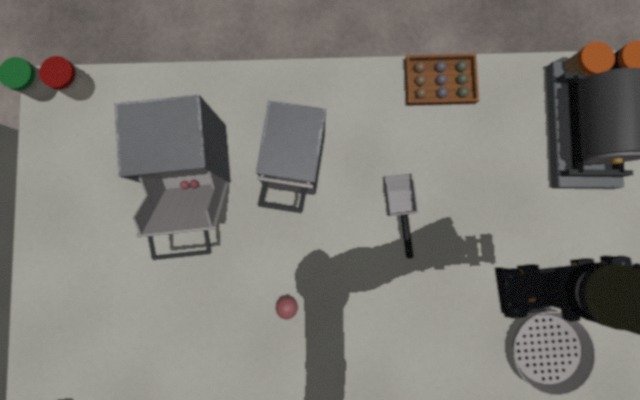

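```bash
python3 -m inch '[[0.5,[0,3,-3],0],[0.5,[0,7,-6],0],[0.5,[0,11,-9],0],[0.5,[0,15,-12],0],[0.5,[0,19,-12],0],[0.5,[0,22,-12],0],[0.5,[0,22,-12],0],[0.5,[0,22,-12],0],[0.5,[0,22,-12],0]]';  python3 -c "
from h import *
d((.51,-.17,.028),-1.489)
crop('side',300,220,130,90,6,'pics/s22.png')
crop('top',370,160,70,110,5,'pics/t22.png')"
```

```text
clock: 25.8
tool_pos: [0.4545, -0.5434, 0.386]
eef_rot: [0.999, 0.041, -0.004, -0.003]
contact_force: [-0.2, 0.5, -0.3]
opening: 0.502
shift cm [  8.86 -36.55  35.95] yaw deg 0.0 cur pos [ 0.4545 -0.5434  0.386 ] psi -1.489 F [-0.2  0.5 -0.3] op 0.502 t 25.8 q [ 0.53  0.81  0.72  1.08 -0.5   1.43 -0.33]
```

View pics/s22.png

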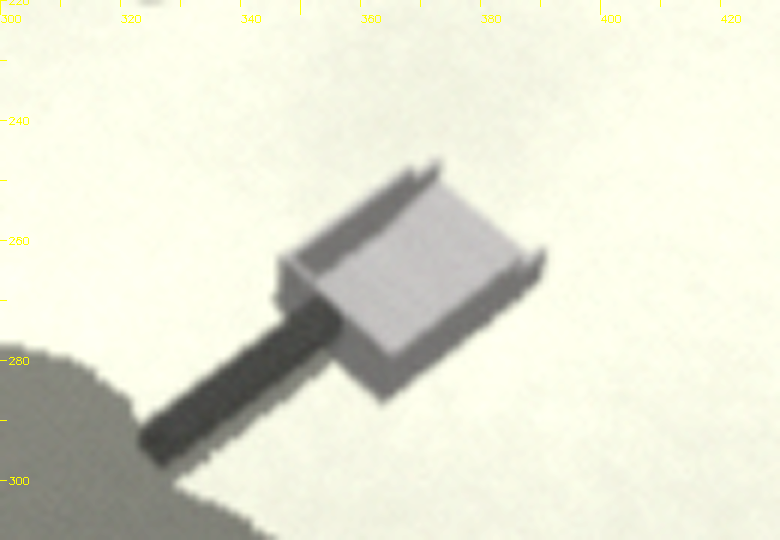

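View pics/t22.png

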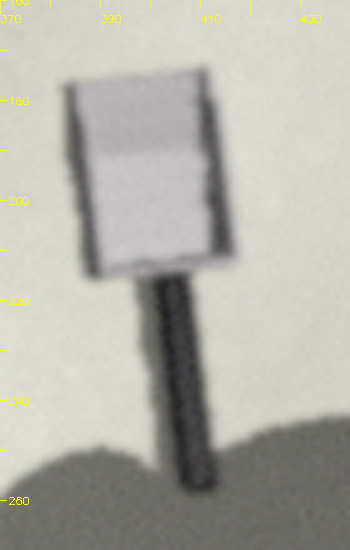

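```bash
python3 -c "
from h import *
crop('side',200,80,130,110,6,'pics/s23.png')
crop('top',105,90,135,180,3,'pics/t23.png')"
```

```text
(no output)
```

View pics/s23.png

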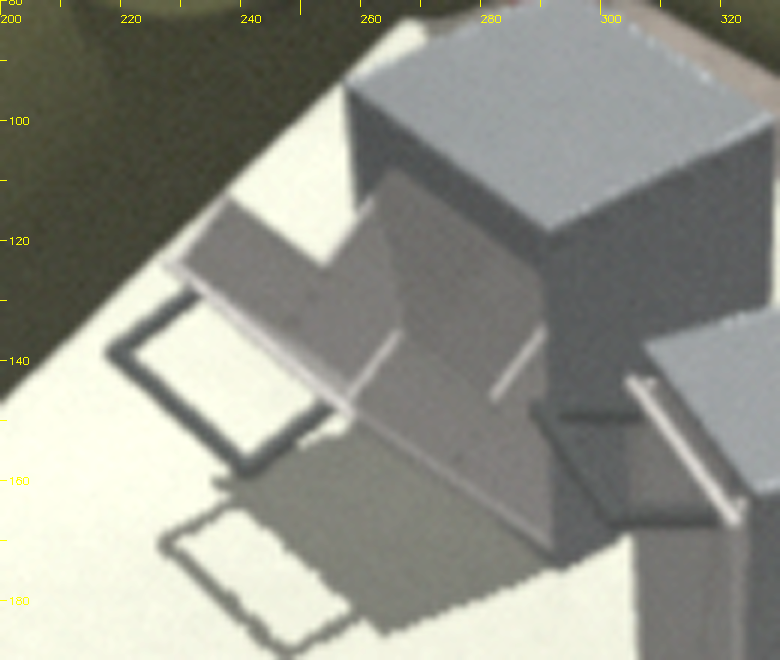

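View pics/t23.png

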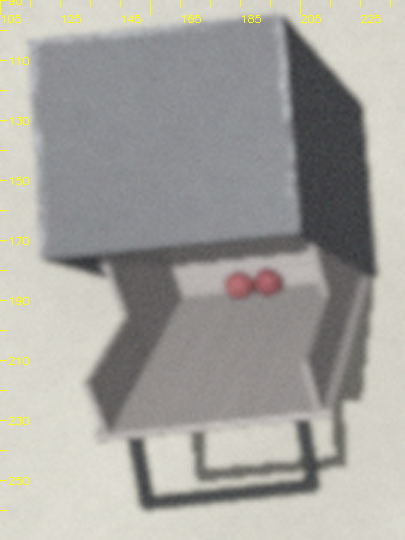

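Bar ends at (219,139) and (241.5,158.5) in the side view match the 0.65 rad prediction. Both stones lie in the bin, and the scoop is flat and empty.

```bash
python3 -c "
from plant import r
print(r.finish_job())"
```

```text
the job is handed in; nothing more can be done
None
```

The job is done and handed in at about 26 s on the clock. The wide bin is open at its stop, both stones are in it, and the empty scoop is lying flat on the bench.

- **Bin:** I hooked the pull bar loosely and drew it along its arc until the wrist force rose to about 10 N at the stop. The bar's position in the last side view matches 0.65 rad to within a pixel.
- **Stones:** I carried the scoop level with a firm grip. Over the mouth I eased the grip to about 15 N so the scoop sagged lip-down by roughly 45 to 50 degrees. The last top view shows both stones in the bin, in the corner between its floor and front panel.
- **Scoop:** My first place to set it down was too close to the base: two joints reached the end of their range (joint 5 at -1.0, joint 6 at 0.04) and the arm lagged. I lifted, moved it about 11 cm outwards and set it down there. The last views from both cameras show it empty and flat, with the gripper well clear. I judged the flatness by eye.
- **Disagreements:** The camera fit read heights about 4 mm low. The wrist moment read higher than the scoop's weight explains, so I judged the tilt from the pictures instead. In the last network check, one stone outline was plainly wrong: in the side view it marked the opened bin.

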